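# Pack the shoe-care caddy on the balcony bench

### The job

Pack the shoe-care caddy: set the larger and the smaller polish tin, lid up, in the round wells that fit them, the shoe brush, bristles down, in the long cut-out, and the straight-edged scraper in the paddle-shaped cut-out, each lying flat on the floor of its own place. Set them down rather than dropping them, and leave the look-alikes where they are: the open candle tin, the round-headed dish brush and the notched spreader.

Things in the scene. Friction and masses are not known exactly. Their poses are not given: they have to be found in the camera images.
- big_tin: The larger of the two closed shoe-polish tins: bare metal, round, flat closed lid, 62 mm across, 34 mm high, standing lid up. Origin: centre of its underside, z up. A tiny turn-key on the side (at its +x) is for show and touches nothing.
- small_tin: The smaller closed shoe-polish tin: bare metal, round, flat closed lid, 46 mm across, 34 mm high, standing lid up. Origin: centre of its underside, z up. Tiny turn-key as on the larger tin.
- shoe_brush: Shoe brush: a plain oblong dark wooden back 150 x 46 mm, no handle, standing on its black bristles; 42 mm high, the wooden back being from 22 to 40 mm above its underside and the bristles 22 mm below that. Origin: centre of the bristles' underside; x along its 150 mm length, z up. Both ends are alike.
- scraper: Orange plastic mud scraper, 150 mm long, lying flat: a bar handle 26 mm wide and 24 mm high from 75 mm behind to 20 mm ahead of the origin, then a flat straight-edged blade 62 mm wide, 55 mm long and 4 mm thick. Origin: at half its length, on the underside; x points along the handle to the blade, z up. It balances some 5 to 10 mm behind the origin.
- board_long: Plywood board with a central rectangular cut-out 172 x 66 mm: the shoe brush's place. One of three boards side by side, in varying order, in a fixed wooden caddy 212 x 302 mm, rim 24 mm high, a 12 mm ledge on each end. Each board 190 x 92 x 15 mm, top 21 mm above the bench. Origin: centre of the underside, x along its length, z up. Cut-outs are 10 mm deep, their grey floors 5 mm above the origin.
- board_round: Plywood board in the caddy with two round wells: places of the polish tins. Size and origin as the board with the rectangular cut-out. Wide well: 80 mm across, centre 39 mm from the origin towards -x, for the larger tin. Narrow well: 64 mm across, centre 47 mm from the origin towards +x, for the smaller tin. 10 mm deep, floors 5 mm above the origin.
- board_paddle: Plywood board in the caddy with a paddle-shaped cut-out: the scraper's place. Size, origin and cut-out depth as the board with the rectangular cut-out. The cut-out runs from x = -86 to +86 mm: 46 mm wide up to x = +9 mm (handle), 80 mm wide from there on (blade), so the blade points along the board's +x. Floor 5 mm above the origin.
- candle_tin: Look-alike that stays: a candle in an open metal tin, 62 mm across, 34 mm high; pale wax with a dark wick lies 9 mm below the rim. Origin: centre of its underside.
- dish_brush: Look-alike that stays: a dish brush of the same dark wood and black bristles with a round head 58 mm across and 36 mm high and a thin round handle, 150 mm long in all. Origin: at half its length, on the underside; x points to the head.
- notched_spreader: Look-alike that stays: an orange plastic adhesive spreader with the same handle as the scraper, but a wider blade, 84 mm, whose edge is cut into six teeth; 150 mm long. Origin: at half its length, on the underside; x points to the blade.
Things that resemble listed ones, but are neither listed nor needed, are in the scene too. Leave any orange or turquoise look-alike of the small_tin alone.

How it is judged (in metres and radians):
At the end, for the whole second after the job is handed in: Each tin within 12 mm of its own well's centre, brush and scraper within 15 mm of the centre of their own cut-outs, all four on the floor (under 3.5 mm above it), level within 0.08 rad and at rest; candle tin, dish brush and notched spreader at rest within 30 mm of their starts (x of big_tin in the frame of board_round between -0.051 and -0.027 m and y of big_tin in the frame of board_round between -0.012 and 0.012 m and z of each of big_tin, small_tin in the frame of board_round below 0.0085 m and angle between each of big_tin, small_tin, shoe_brush, scraper's own z axis and vertical below 0.08 rad and linear speed of each of big_tin, small_tin, shoe_brush, scraper, candle_tin, dish_brush, notched_spreader below 0.02 m/s and angular speed of each of big_tin, small_tin, shoe_brush, scraper below 0.2 rad/s and x of small_tin in the frame of board_round between 0.035 and 0.059 m and y of small_tin in the frame of board_round between -0.012 and 0.012 m and x of shoe_brush in the frame of board_long between -0.015 and 0.015 m and y of shoe_brush in the frame of board_long between -0.015 and 0.015 m and z of shoe_brush in the frame of board_long below 0.0085 m and x of scraper in the frame of board_paddle between -0.015 and 0.015 m and y of scraper in the frame of board_paddle between -0.015 and 0.015 m and z of scraper in the frame of board_paddle below 0.0085 m and distance of each of candle_tin, dish_brush, notched_spreader from where it was at the start of the episode below 0.03 m); the robot touches nothing.
It fails at once if a look-alike is moved more than 30 mm from its place (distance of any of candle_tin, dish_brush, notched_spreader from where it was at the start of the episode above 0.03 m).
It fails at once if a thing is dropped from more than about 40 mm or knocked flying (it moves faster than 0.9 m/s out of the fingers) ((contact force between the fingers and big_tin below 0.05 N and linear speed of big_tin above 0.9 m/s) or (contact force between the fingers and small_tin below 0.05 N and linear speed of small_tin above 0.9 m/s) or (contact force between the fingers and shoe_brush below 0.05 N and linear speed of shoe_brush above 0.9 m/s) or (contact force between the fingers and scraper below 0.05 N and linear speed of scraper above 0.9 m/s)).
It also fails if it takes over 112 s, if anything falls off the work surface, if the arm or the gripper's body presses on something with over 40 N, if the wrist force passes 120 N, or if a joint passes its speed limit or range.

### The arm

A 6-joint arm with a two-finger parallel gripper is mounted at the origin on the work surface. World frame = base frame: x ahead of the robot, y to its left, z up, the work surface at z = 0. Lengths are in m, angles in degrees, forces in N, time in s.
With the tool pointing down it reaches from about 0.25 to 0.725 m from the base axis. Payload 9.7 kg.
Tool frame: the origin (TCP) lies at the very end of the fingers, on their centre line; the grasp point (between the pads) lies grasp_offset behind it (grasp_offset is the distance from the TCP to the grasp point, in m); z points along the fingers, y is the line along which they close (so a half turn about z gives the same grasp; the last joint's range is limited). The gripper opens to 85 mm and grips with 20 to 120 N. Pads are 22 mm wide; open, the fingers measure 114 mm over their backs; the gripper's body (76 mm by 85 mm) begins 54 mm behind the grasp point. The pads swing forward as they close: fully open they stand 13 mm farther back than shut.
Start: joints at [-68.526, 4.979, 10.078, 95.1, 0, 90], TCP at [0.201, -0.512, 0.231] pointing down, gripper open.
Joint ranges: [-179.16, 179.16], [-48.56, 103.87], [-65.8, 70.77], [-126.05, 130.52], [-82.76, 87.17], [-180, 180]. Speed limits (degrees/s): [127.2, 127.2, 147.25, 180, 180, 180].

### API

Orientations are given as [roll, pitch, yaw] about the fixed x, y, z axes, in that order (R = Rz(yaw) Ry(pitch) Rx(roll)).
In Python, from workcell import get_obs, camera, calibration, job_done, recognise, cut_out, mark_of, grasp_offset gives the robot as it stands.
- The arm moves only by the tool servo_tool, never from a script. Its argument "moves" is a list of rows, each a list of 3 entries, a list of its own where there are three numbers: the turn, a rotation vector about the tool's x, y, z in degrees, then the shift along the tool's x, y, z in m, then the opening in per cent of the stroke, from 0 (shut) to 100 (fully open). In form: [[[ax, ay, az], [x, y, z], claw], ...]. A call has 1 to 12 rows; each row shifts and turns the commanded pose from where the row before left it, along the tool's axes as they then stand; what a row does not reach is not made up. A row lasts 1/10 s, in which the tool goes at most 50 mm and 8.59 degrees, less where a joint would pass 70% of its speed; a pose out of reach is approached as far as the arm can. A call is refused whole if a number of a shift passes 0.05 or a number of a turn 8.59, either way. A call with a gripper value outside its range is refused whole. The fingers move at their own pace and stop on an object; "force" is the grip in N (left out, the last holds). Time passes only in rows, so rows that do not move let the fingers close. It gives the time, the measured TCP pose, the force, the opening and the grip force at its end, in the units of the state.
- get_obs(): the state, without advancing time (a new reading comes with each control period).
- camera(name): name is "scene" or "side" or "wrist"; returns (picture, depth): 384x512x3 uint8, red, green, blue; 384x512 float32, m along the optical axis (not along the pixel's ray), 0 where there is no reading.
- calibration(name): a dict with "camera_matrix" (3x3 intrinsics, pixels), "R" (3x3) and "t" (3): a world point X has camera coordinates R X + t. Camera axes: x right, y down, z forward; pixel columns grow to the right and rows downward; lengths in m; the calibration is good to about 2 mm. A picture is of the moment at which its call begins: read the wrist's pose just before it. calibration takes no time and is no camera call; for the wrist camera it gives the pose at the moment of the call.
- job_done(): hands the job in; it is judged then, once.
Trained networks look in the newest picture that a camera, given by its name, has taken for a name from the list of things; names that differ only in an ending like _2 or _b are one class to them, and where a whole thing is asked for, a point or a joint stands for the part that bears it (a point fixed in the world has none). Each returns a list of dicts, best first, with "score" (0 to 1); they miss things now and then, are a little off and sometimes report something else, mostly with a low value. They report only what shows in the picture. A call takes as long as a camera call. They do not tell look-alikes from the thing itself.
- recognise(name, camera): "xyz" ([x, y, z] in m, in the coordinates of the camera as it stood for that picture, good to about 4 mm: the middle of the surface that is visible of it).
- cut_out(name, camera): "mask" (384x512 bool, what is visible of it).
- mark_of(name, camera): "xyz" ([x, y, z] in m, in the coordinates of the camera as it stood for that picture, good to about 4 mm: a listed point, or the origin of a listed thing).
The state is a dict: "time": time; "q": joint angles; "qd": joint speeds; "joint_efforts": joint torques, N m; "ee_pos": TCP position; "tcp_rot": TCP orientation; "wrist_force": force on the tool from outside, world axes, zero at the start; "torque": the same for the moment, N m; "opening": finger opening in m; "grasp_force": force on a finger pad.
Only numpy, scipy, OpenCV 4.12 (cv2) and the standard library are available. Lean on these libraries where they do the work, as an engineer would, in place of code of your own. Each camera call takes 0.05 s, during which the arm holds its last target. There are 200 camera calls.

## Working session

There is one attempt and no reset: what is moved stays moved. The work goes in short steps, Python scripts to look and compute and a tool call to move; the robot and the scene stay as the last step left them, time stands still between calls to the robot, and variables do not carry over. Pictures are saved under pics/ and viewed, at most 14 in all, crops included, and the job is handed in when it is done.

Besides the shell and the picture viewer there is one more tool, called after "Emit:" by a JSON object that holds its "method" and its "body", one argument or row to a line. servo_tool: Moves the arm, as the interface text tells. Its arguments: {"type":"object","properties":{"moves":{"type":"array"},"force":{"type":"number"}},"required":["moves"]}

```bash
mkdir -p pics; ls; cat > h.py <<'E'
import numpy as np, cv2
from workcell import *
def w(cam,p):
    c=calibration(cam); return np.array(c["R"]).T@(np.array(p)-np.array(c["t"]))
def save(cam,name):
    im,d=camera(cam); cv2.imwrite(f"pics/{name}.png",im[:,:,::-1]); np.save(f"pics/{name}.npy",d); return im,d
def px(cam,X):
    c=calibration(cam); p=np.array(c["camera_matrix"])@(np.array(c["R"])@np.array(X)+np.array(c["t"])); return (p[:2]/p[2]).round()
def cloud(cam,d):
    c=calibration(cam); K=np.array(c["camera_matrix"]); v,u=np.mgrid[:d.shape[0],:d.shape[1]]
    P=np.stack([(u-K[0,2])/K[0,0]*d,(v-K[1,2])/K[1,1]*d,d],-1)
    return (P-np.array(c["t"]))@np.array(c["R"])
E
python3 - <<'E'
from h import *
print(get_obs(),grasp_offset)
for cam in ["scene","side"]:
    save(cam,cam+"0")
    for n in "big_tin small_tin shoe_brush scraper board_long board_round board_paddle candle_tin dish_brush notched_spreader".split():
        for r in mark_of(n,cam):
            X=w(cam,r["xyz"])
            if r["score"]>.3: print(cam,n,round(r["score"],2),X.round(3),px(cam,X))
print(get_obs()["time"])
a=[cv2.imread(f"pics/{c}0.png") for c in ("scene","side")]
E
```

```text
pics
{'time': 0.0, 'q': array([-6.85256042e+01,  5.01154668e+00,  1.00334638e+01,  9.50971679e+01,
       -2.66760766e-04,  9.00014840e+01]), 'qd': array([ 0.02620865, -0.01181738, -0.03174952, -0.00789112,  0.13681303,
       -0.11268431]), 'joint_efforts': array([-8.63697278e-04, -5.20384777e+01,  4.64807081e+01,  1.61949563e-02,
       -1.60132737e-05,  2.67001576e-05]), 'ee_pos': array([ 0.20126631, -0.51161827,  0.23056989]), 'tcp_rot': array([-1.79924749e+02,  2.68709522e-04,  2.14729122e+01]), 'wrist_force': array([ 0.54238917, -0.00467642, -0.56750721]), 'torque': array([-0.02700668,  0.02501432,  0.01436279]), 'grasp_force': 0.0, 'opening': 0.08554201742301655} 0.0187
scene big_tin 0.9 [0.644 0.259 0.003] [340. 280.]
scene small_tin 0.88 [ 0.743 -0.153 -0.   ] [180. 227.]
scene small_tin 0.81 [ 0.647 -0.252  0.003] [178. 188.]
scene small_tin 0.74 [ 0.735 -0.334 -0.001] [136. 196.]
scene shoe_brush 0.79 [0.478 0.281 0.003] [378. 236.]
scene scraper 0.74 [ 0.454  0.42  -0.001] [436. 257.]
scene board_round 0.82 [ 0.558 -0.     0.008] [268. 206.]
scene board_paddle 0.66 [0.55 
[... 331 characters left out ...]
tin 0.65 [0.646 0.258 0.003] [241. 159.]
side small_tin 0.74 [ 0.744 -0.338 -0.002] [377. 277.]
side small_tin 0.66 [ 0.741 -0.156  0.002] [332. 226.]
side small_tin 0.64 [ 0.648 -0.256  0.003] [320. 262.]
side shoe_brush 0.95 [0.486 0.282 0.001] [194. 166.]
side scraper 0.92 [0.455 0.422 0.003] [176. 149.]
side board_long 0.75 [ 0.568 -0.095  0.004] [261. 229.]
side board_round 0.78 [0.555 0.    0.005] [243. 208.]
side board_round 0.45 [0.549 0.094 0.004] [230. 191.]
side board_paddle 0.82 [0.548 0.094 0.008] [230. 190.]
side board_paddle 0.56 [0.45  0.42  0.002] [175. 150.]
side candle_tin 0.7 [0.599 0.375 0.001] [218. 147.]
side notched_spreader 0.57 [ 0.476 -0.279 -0.003] [256. 296.]
1.1
```

View pics/scene0.png

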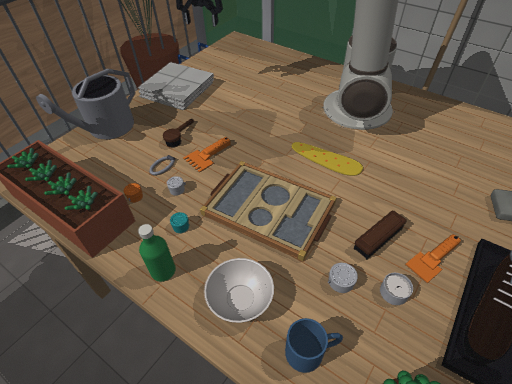

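View pics/side0.png

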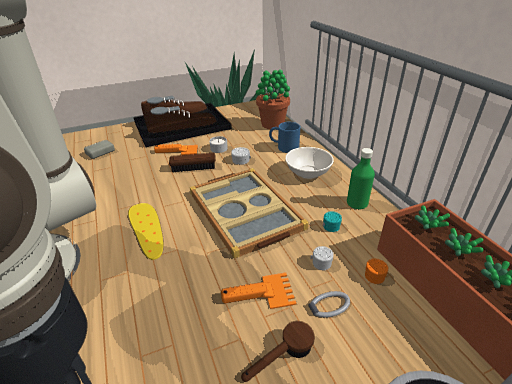

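Scene view: the bare-metal closed small tin is at (176,186). The orange tin at (133,192) and the turquoise one at (180,222) are decoys. The closed big tin is at (343,277), and the white-waxed candle tin at (396,289). The oblong shoe brush is at (380,234), and the dish brush at (180,133). The straight scraper is at (436,257), and the toothed spreader at (207,153). I'll confirm these in one enlarged crop and measure.

```bash
python3 - <<'E'
from h import *
def K3(cam):
    c=calibration(cam); return np.array(c["camera_matrix"]),np.array(c["R"]),np.array(c["t"])
def ortho(cam,im,cx,cy,z,half,n):
    K,R,t=K3(cam); s=2*half/n
    # out px (u,v): x = cx+half - v*s ; y = cy+half - u*s
    M=np.array([[0,-s,cx+half],[-s,0,cy+half],[0,0,z],[0,0,1]])
    H=K@np.c_[R,t]@M
    return cv2.warpPerspective(im,np.linalg.inv(H),(n,n))
ims={}
tgt=dict(small_tin=(.647,-.254),big_tin=(.645,.259),shoe_brush=(.481,.281),scraper=(.454,.42))
for cam in ("scene","side"):
    im,d=save(cam,cam+"1"); ims[cam]=im[:,:,::-1].copy(); P=cloud(cam,d)
    for n,xy in tgt.items():
        for r in cut_out(n,cam):
            m=r["mask"]&(d>0)
            if r["score"]<.3 or m.sum()<30: continue
            Q=P[m]; c=np.median(Q,0)
            if np.hypot(*(c[:2]-xy))>.06: continue
            top=np.percentile(Q[:,2],95); 
            T=Q[(Q[:,2]>top-.006)]; rect=cv2.minAreaRect(T[:,:2].astype(np.float32)*1000)
            A=cv2.minAreaRect(Q[:,:2].astype(np.float32)*1000)
            print(cam,n,round(r["score"],2),"n",m.sum(),"top",top.round(3),"rectTop",np.round(rect[0]+rect[1]+(rect[2],),1),"all",np.round(A[0]+A[1]+(A[2],),1))
S=ims["scene"]
def crop(u,v,h=32): return cv2.resize(S[v-h*3//4:v+h*3//4,u-h:u+h],(260,195),interpolation=cv2.INTER_CUBIC)
a=np.hstack([crop(176,186),crop(343,277),crop(396,289)]); b=np.hstack([crop(380,234),crop(436,257),crop(207,153)])
o=ortho("scene",S,.555,0,.021,.17,380); o2=ortho("side",ims["side"],.555,0,.021,.17,380)
cv2.imwrite("pics/crop1.png",np.vstack([a,b])); cv2.imwrite("pics/orth.png",np.hstack([o,o2]))
E
```

```text
scene small_tin 0.51 n 256 top 0.034 rectTop [ 650.  -252.9   43.8   41.9   40.6] all [ 646.9 -257.    55.8   46.4   55.8]
scene big_tin 0.78 n 676 top 0.035 rectTop [644.3 261.1  61.3  58.8   3.1] all [637.8 260.   74.8  59.8  13.7]
scene shoe_brush 0.75 n 1155 top 0.043 rectTop [485.3 283.4  43.9 145.8  75.3] all [484.8 283.6  49.4 150.4  72.9]
scene scraper 0.83 n 984 top 0.025 rectTop [429.5 426.2  24.8  90.   71.6] all [456.  413.3  61.1 147.1  76.4]
side small_tin 0.95 n 407 top 0.035 rectTop [ 650.2 -257.6   45.7   43.4   40.2] all [ 650.2 -256.5   44.7   45.3    8.7]
side big_tin 0.61 n 267 top 0.035 rectTop [644.3 258.9  61.8  60.6  33.2] all [644.2 258.7  62.3  60.4  34. ]
side shoe_brush 0.68 n 733 top 0.043 rectTop [483.3 281.3  47.5 145.8  75.8] all [494.4 316.  124.3 147.9  74.4]
side scraper 0.9 n 360 top 0.025 rectTop [427.8 423.6  28.   91.1  65.9] all [462.5 425.6  74.6 149.4  62.2]
```

View pics/crop1.png

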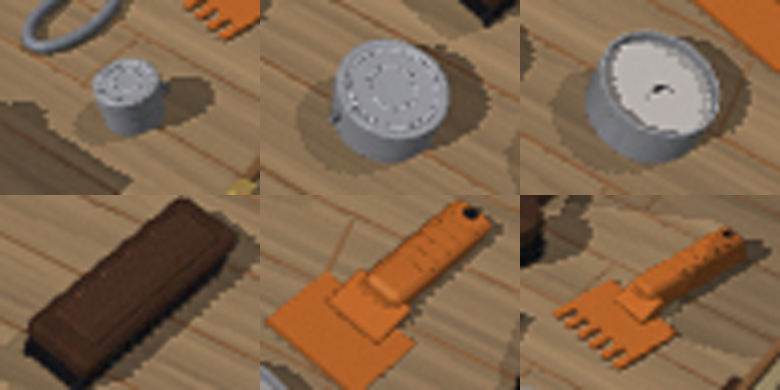

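View pics/orth.png

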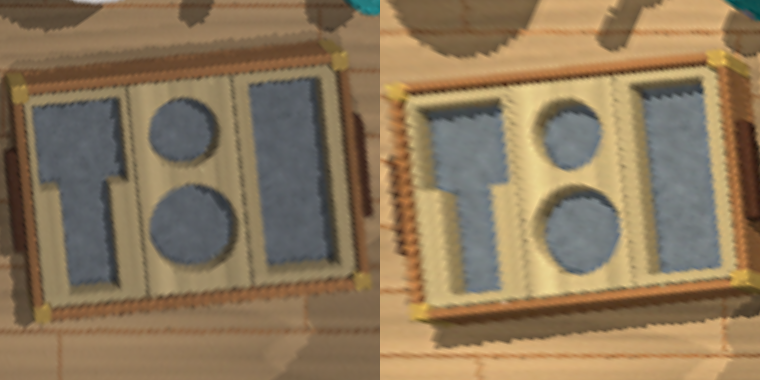

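The crops confirm the choice: closed bare-metal lids on both tins (the third tin shows wax and a wick), the oblong brush, and the straight blade as opposed to the toothed one. In the top views (up = +x, left = +y), the order is paddle, round, long. The paddle's blade end and the narrow well are both towards +x, and the yaw is about 6°.

```bash
cat >> h.py <<'E'
def plan(x,y,z,yaw=None):
    o=get_obs(); p=o["ee_pos"]; y0=o["tcp_rot"][2]; yaw=y0 if yaw is None else yaw
    a=np.radians(yaw); d=np.array([x,y,z])-p
    print("t",round(o["time"],1),"pos",p.round(4),"rot",np.round(o["tcp_rot"],1),"q1,q6",o["q"][[0,5]].round(),"open",round(o["opening"],4))
    print("turn az",round((y0-yaw+180)%360-180,1),"then shift",np.round([np.cos(a)*d[0]+np.sin(a)*d[1],np.sin(a)*d[0]-np.cos(a)*d[1],-d[2]],4))
E
python3 - <<'E'
from h import *
plan(.650,-.2555,.14,6)
# caddy: board tops (z~.021) hole fit in both views
G=[]
for cam in ("scene","side"):
    P=cloud(cam,np.load(f"pics/{cam}1.npy")).reshape(-1,3)
    m=(abs(P[:,0]-.557)<.2)&(abs(P[:,1])<.2)
    Q=P[m]
    rim=Q[(Q[:,2]>.018)&(Q[:,2]<.030)]
    A=cv2.minAreaRect(rim[:,:2].astype(np.float32)*1000); print(cam,"rim",np.round(A[0]+A[1]+(A[2],),1))
    fl=Q[(Q[:,2]>.0085)&(Q[:,2]<.0135)]
    # within caddy
    print("floor z",np.median(fl[:,2]).round(4), "top z", np.median(Q[(Q[:,2]>.017)&(Q[:,2]<.0225)][:,2]).round(4))
E
```

```text
t 1.6 pos [ 0.2014 -0.5118  0.2313] rot [-180.     0.    21.5] q1,q6 [-69.  90.] open 0.0852
turn az 15.5 then shift [ 0.473  -0.208   0.0913]
scene rim [596.2   0.7 330.5 321.2  89.9]
floor z 0.0106 top z 0.0201
side rim [595.4  -6.9 342.1 315.1  89.8]
floor z 0.0112 top z 0.0207
```

Emit:
{"method": "servo_tool", "body": {
  "moves": [
    [[0,0,7.75],[0,0,0],100],
    [[0,0,7.75],[0,0,0],100],
    [[0,0,0],[0.043,-0.019,0.005],100],
    [[0,0,0],[0.043,-0.019,0.005],100],
    [[0,0,0],[0.043,-0.019,0.005],100],
    [[0,0,0],[0.043,-0.019,0.005],100],
    [[0,0,0],[0.043,-0.019,0.005],100],
    [[0,0,0],[0.043,-0.019,0.005],100],
    [[0,0,0],[0.043,-0.019,0.005],100],
    [[0,0,0],[0.043,-0.019,0.005],100],
    [[0,0,0],[0.043,-0.019,0.005],100],
    [[0,0,0],[0.043,-0.019,0.005],100]
  ]
}}

```text
time: 2.8
ee_pos: [0.6108, -0.2768, 0.1811]
tcp_rot: [180.0, -0.0, 6.0]
wrist_force: [-0.2, -0.5, 0.6]
opening: 0.0857
grasp_force: 0.0
```

Emit:
{"method": "servo_tool", "body": {
  "moves": [
    [[0,0,0],[0,0,0],100],
    [[0,0,0],[0,0,0],100]
  ]
}}

```text
time: 3.0
ee_pos: [0.6098, -0.2772, 0.1803]
tcp_rot: [-180.0, 0.1, 6.1]
wrist_force: [0.1, -0.1, 0.9]
opening: 0.0852
grasp_force: 0.0
```

```bash
python3 - <<'E'
from h import *
im,d=save("wrist","w1"); P=cloud("wrist",d)
for r in cut_out("small_tin","wrist"):
    m=r["mask"]&(d>0); Q=P[m]; top=np.percentile(Q[:,2],90); T=Q[Q[:,2]>top-.006]
    c,rad=cv2.minEnclosingCircle(T[:,:2].astype(np.float32)*1000); print(r["score"],top.round(4),np.round(c,1),round(rad,1),m.sum())
plan(.65,-.2555,.013,6)
E
```

```text
0.75 0.0362 [ 740.1 -156.3] 23.2 2665
0.68 0.0362 [ 650.5 -256.4] 22.9 1666
0.56 0.0364 [ 737.2 -336.5] 23.2 2310
t 3.1 pos [ 0.6087 -0.2785  0.1815] rot [180.    0.    5.9] q1,q6 [-25. 149.] open 0.0852
turn az -0.1 then shift [ 0.0435 -0.0186  0.1685]
```

View pics/w1.png

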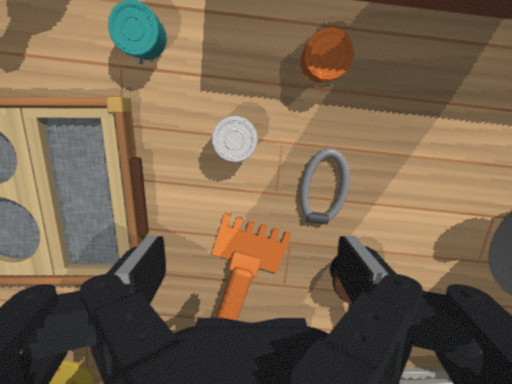

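Wrist view: the small tin's bare lid is at (235,139), with orange at (327,54), turquoise at (136,28) and the notched spreader at (250,248). This agrees with the other two views, which put the small tin at (0.650,-0.256) with its top at 0.035.

Emit:
{"method": "servo_tool", "body": {
  "moves": [
    [[0,0,0],[0.0435,-0.0186,0.02],100],
    [[0,0,0],[0,0,0.04],100],
    [[0,0,0],[0,0,0.04],100],
    [[0,0,0],[0,0,0.03],100],
    [[0,0,0],[0,0,0.02],100],
    [[0,0,0],[0,0,0.0185],100],
    [[0,0,0],[0,0,0],100],
    [[0,0,0],[0,0,0],30],
    [[0,0,0],[0,0,0],30],
    [[0,0,0],[0,0,0],30],
    [[0,0,0],[0,0,0],30],
    [[0,0,0],[0,0,0],30]
  ],
  "force": 40
}}

```text
time: 4.3
ee_pos: [0.6502, -0.2562, 0.0154]
tcp_rot: [179.9, -0.1, 6.0]
wrist_force: [-1.3, -1.1, 7.0]
opening: 0.0445
grasp_force: 41.1
```

Emit:
{"method": "servo_tool", "body": {
  "moves": [
    [[0,0,0],[0,0,0],30],
    [[0,0,0],[0,0,0],30],
    [[0,0,0],[0,0,0],30],
    [[0,0,0],[0,0,0],30]
  ]
}}

```text
time: 4.7
ee_pos: [0.6502, -0.2562, 0.0154]
tcp_rot: [179.9, -0.1, 6.0]
wrist_force: [-1.4, -0.6, 6.4]
opening: 0.0447
grasp_force: 41.1
```

```bash
python3 - <<'E'
from h import *
plan(.50,-.01,.19)
E
```

```text
t 4.7 pos [ 0.6502 -0.2562  0.0154] rot [ 1.799e+02 -1.000e-01  6.000e+00] q1,q6 [-21. 153.] open 0.0447
turn az 0.0 then shift [-0.1238 -0.2605 -0.1746]
```

Emit:
{"method": "servo_tool", "body": {
  "moves": [
    [[0,0,0],[0,0,-0.015],30],
    [[0,0,0],[0,0,-0.035],30],
    [[0,0,0],[0,0,-0.045],30],
    [[0,0,0],[-0.014,-0.03,-0.035],30],
    [[0,0,0],[-0.018,-0.038,-0.025],30],
    [[0,0,0],[-0.018,-0.038,-0.02],30],
    [[0,0,0],[-0.018,-0.038,0],30],
    [[0,0,0],[-0.018,-0.038,0],30],
    [[0,0,0],[-0.018,-0.038,0],30],
    [[0,0,0],[-0.018,-0.038,0],30],
    [[0,0,0],[0,0,0],30],
    [[0,0,0],[0,0,0],30]
  ]
}}

```text
time: 5.9
ee_pos: [0.5012, -0.0111, 0.1898]
tcp_rot: [180.0, -0.1, 6.1]
wrist_force: [-0.6, -0.3, -0.6]
opening: 0.0444
grasp_force: 41.1
```

```bash
cat >> h.py <<'E'
def ortho(cam,im,cx,cy,z,half,n):
    c=calibration(cam); K,R,t=map(np.array,(c["camera_matrix"],c["R"],c["t"])); s=2*half/n
    M=np.array([[0,-s,cx+half],[-s,0,cy+half],[0,0,z],[0,0,1]])
    return cv2.warpPerspective(im,np.linalg.inv(K@np.c_[R,t.reshape(3)]@M),(n,n))
E
python3 - <<'E'
from h import *
im,d=save("wrist","w2"); P=cloud("wrist",d)
o=ortho("wrist",im[:,:,::-1].copy(),.555,0,.021,.17,510)
for k in range(0,510,75): 
    cv2.putText(o,f"{.725-k*.34/510:.3f}",(0,k+4),0,.35,(0,0,255)); cv2.putText(o,f"{.17-k*.34/510:.3f}",(k,505),0,.35,(0,0,255))
cv2.imwrite("pics/o2.png",o)
for n in ("board_round","board_long","board_paddle"):
    for r in mark_of(n,"wrist"): print(n,round(r["score"],2),w("wrist",r["xyz"]).round(4))
z=P[...,2]; print("floor",np.median(z[(z>.007)&(z<.014)]).round(4))
# gaps in floor by blobs: floors rectangles / circles
fl=((z>.006)&(z<.0155)&(d>0)).astype(np.uint8); fl=cv2.morphologyEx(fl,cv2.MORPH_OPEN,np.ones((3,3)))
n,lab,st,_=cv2.connectedComponentsWithStats(fl)
for i in range(1,n):
    if st[i,4]>800:
        Q=P[lab==i][:,:2].astype(np.float32)*1000; A=cv2.minAreaRect(Q); c,rd=cv2.minEnclosingCircle(Q)
        print(st[i,4],"rect",np.round(A[0]+A[1]+(A[2],),1),"circ",np.round(c,1),round(rd,1))
plan(.607,.005,.19)
E
```

```text
board_round 0.6 [ 0.553  -0.001   0.0116]
board_long 0.89 [ 0.5684 -0.0945  0.0079]
board_paddle 0.96 [0.5495 0.0926 0.005 ]
floor 0.0118
9441 rect [549.3  94.3 173.1  79.2   5.7] circ [552.3  95.1] 91.6
9878 rect [568.8 -95.3 172.9  65.2   5.9] circ [568.7 -95.1] 91.7
3151 rect [606.3   4.3  63.1  63.4   6.3] circ [606.1   4.3] 32.0
3966 rect [520.   -4.4  79.3  79.2   7.7] circ [520.   -4.5] 40.1
801 rect [ 466.4 -260.6   36.2  109.5   62.2] circ [ 460.5 -271.4] 54.9
t 6.1 pos [ 0.5017 -0.0126  0.1884] rot [180.   -0.    5.9] q1,q6 [ -1. 173.] open 0.0447
turn az 0.0 then shift [ 0.1065 -0.0066 -0.0016]
```

View pics/o2.png

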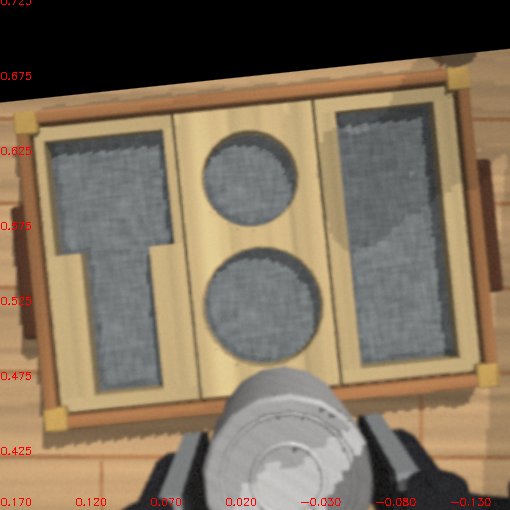

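Top view from the wrist: the narrow well is at (250,178) px = (0.606,0.004), and the wide well at (262,305) px = (0.520,-0.0045). The long cut-out is centred at (0.569,-0.095) and the paddle at (0.549,0.094). Yaw is 5.8° and the floors are at 0.0115.

Emit:
{"method": "servo_tool", "body": {
  "moves": [
    [[0,0,0],[0.035,-0.002,0],30],
    [[0,0,0],[0.035,-0.002,0.01],30],
    [[0,0,0],[0.0357,-0.0019,0.02],30],
    [[0,0,0],[0,0,0.04],30],
    [[0,0,0],[0,0,0.04],30],
    [[0,0,0],[0,0,0.03],30],
    [[0,0,0],[0,0,0.015],30],
    [[0,0,0],[0,0,0.002],30],
    [[0,0,0],[0,0,0.002],30],
    [[0,0,0],[0,0,0],30]
  ]
}}

```text
time: 7.1
ee_pos: [0.6069, 0.0049, 0.0311]
tcp_rot: [180.0, -0.1, 6.0]
wrist_force: [0.2, 0.9, -0.0]
opening: 0.0447
grasp_force: 41.1
```

Emit:
{"method": "servo_tool", "body": {
  "moves": [
    [[0,0,0],[0,0,0.002],30],
    [[0,0,0],[0,0,0.0015],30],
    [[0,0,0],[0,0,0.001],30],
    [[0,0,0],[0,0,0],30]
  ]
}}

```text
time: 7.5
ee_pos: [0.6063, 0.0051, 0.0264]
tcp_rot: [180.0, -0.1, 6.0]
wrist_force: [-2.7, -0.1, 6.8]
opening: 0.0449
grasp_force: 41.9
```

Emit:
{"method": "servo_tool", "body": {
  "moves": [
    [[0,0,0],[0,0,0],75],
    [[0,0,0],[0,0,0],75],
    [[0,0,0],[0,0,0],75],
    [[0,0,0],[0,0,-0.015],75],
    [[0,0,0],[0,0,-0.04],75],
    [[0,0,0],[0,0,-0.05],100],
    [[0,0,-8.5],[0,0,-0.03],100],
    [[0,0,-8.5],[0,0,0],100],
    [[0,0,-8.5],[0,0,0],100],
    [[0,0,-8.5],[0,0,0],100],
    [[0,0,-8.5],[0,0,0],100],
    [[0,0,-8.5],[0,0,0],100]
  ]
}}

```text
time: 8.7
ee_pos: [0.6058, 0.0051, 0.161]
tcp_rot: [180.0, -0.0, 57.3]
wrist_force: [-0.0, -0.5, 0.3]
opening: 0.0854
grasp_force: 0.0
```

Emit:
{"method": "servo_tool", "body": {
  "moves": [
    [[0,0,-8.5],[0,0,0],100],
    [[0,0,-8.5],[0,0,0],100],
    [[0,0,-8.5],[0,0,0],100],
    [[0,0,-8.5],[0,0,0],100],
    [[0,0,-8.5],[0,0,0],100],
    [[0,0,-8.5],[0,0,0],100],
    [[0,0,-8.5],[0,0,0],100],
    [[0,0,-8.5],[0,0,0],100],
    [[0,0,-8.5],[0,0,0],100],
    [[0,0,-8.5],[0,0,0],100],
    [[0,0,-8.5],[0,0,0],100],
    [[0,0,-8.5],[0,0,0],100]
  ]
}}

```text
time: 9.9
ee_pos: [0.6058, 0.0051, 0.161]
tcp_rot: [180.0, 0.0, 159.3]
wrist_force: [0.6, 0.2, 0.6]
opening: 0.0857
grasp_force: 0.0
```

```bash
python3 - <<'E'
from h import *
plan(.644,.26,.16,186)
# check small tin from scene
im,d=save("scene","s2"); P=cloud("scene",d)
m=(abs(P[...,0]-.606)<.035)&(abs(P[...,1]-.004)<.035)&(P[...,2]>.03)
T=P[m]; print(len(T),np.percentile(T[:,2],[5,50,95]).round(4),np.round(cv2.minEnclosingCircle(T[:,:2].astype(np.float32)*1000)[0],1))
E
```

```text
t 9.9 pos [0.6058 0.0051 0.161 ] rot [180.    0.  159.3] q1,q6 [ 0. 21.] open 0.0857
turn az -26.7 then shift [-0.0646  0.2496  0.001 ]
2062 [0.0426 0.3393 0.5455] [606.4   8.1]
```

Emit:
{"method": "servo_tool", "body": {
  "moves": [
    [[0,0,-6.675],[0,0,0],100],
    [[0,0,-6.675],[0,0,0],100],
    [[0,0,-6.675],[0,0,0],100],
    [[0,0,-6.675],[0,0,0],100],
    [[0,0,0],[-0.0108,0.0416,0],100],
    [[0,0,0],[-0.0108,0.0416,0],100],
    [[0,0,0],[-0.0108,0.0416,0],100],
    [[0,0,0],[-0.0108,0.0416,0],100],
    [[0,0,0],[-0.0108,0.0416,0],100],
    [[0,0,0],[-0.0106,0.0416,0],100],
    [[0,0,0],[0,0,0],100],
    [[0,0,0],[0,0,0],100]
  ]
}}

```text
time: 11.15
ee_pos: [0.6452, 0.2608, 0.1599]
tcp_rot: [-180.0, -0.0, -174.4]
wrist_force: [0.3, -1.0, 0.3]
opening: 0.0853
grasp_force: 0.0
```

```bash
python3 - <<'E'
from h import *
im,d=save("scene","s2b"); P=cloud("scene",d)
m=(abs(P[...,0]-.606)<.035)&(abs(P[...,1]-.004)<.035)&(P[...,2]>.03)&(P[...,2]<.06)
T=P[m]; print(len(T),np.percentile(T[:,2],[5,50,95]).round(4),np.round(cv2.minEnclosingCircle(T[:,:2].astype(np.float32)*1000)[0],1))
im,d=save("wrist","w3"); P=cloud("wrist",d)
for r in cut_out("big_tin","wrist"):
    m=r["mask"]&(d>0); Q=P[m]; top=np.percentile(Q[:,2],90); T=Q[Q[:,2]>top-.006]
    c,rad=cv2.minEnclosingCircle(T[:,:2].astype(np.float32)*1000); print(r["score"],top.round(4),np.round(c,1),round(rad,1),m.sum())
plan(.644,.26,.013)
E
```

```text
247 [0.0327 0.0429 0.0456] [606.5   8.3]
0.61 0.0355 [644.1 259.2] 31.1 3269
t 11.3 pos [0.6455 0.2587 0.1605] rot [-180.     0.  -174.5] q1,q6 [22. 16.] open 0.0856
turn az 0.0 then shift [0.0014 0.0014 0.1475]
```

Emit:
{"method": "servo_tool", "body": {
  "moves": [
    [[0,0,0],[0.001,0,0.04],100],
    [[0,0,0],[0,0,0.045],100],
    [[0,0,0],[0,0,0.035],100],
    [[0,0,0],[0,0,0.0185],100],
    [[0,0,0],[0,0,0.009],100],
    [[0,0,0],[0,0,0],100],
    [[0,0,0],[0,0,0],45],
    [[0,0,0],[0,0,0],45],
    [[0,0,0],[0,0,0],45],
    [[0,0,0],[0,0,0],45],
    [[0,0,0],[0,0,0],45],
    [[0,0,0],[0,0,0],45]
  ],
  "force": 40
}}

```text
time: 12.5
ee_pos: [0.6456, 0.2599, 0.0147]
tcp_rot: [180.0, 0.2, -174.3]
wrist_force: [-1.1, -0.6, 6.9]
opening: 0.0601
grasp_force: 43.9
```

```bash
python3 - <<'E'
from h import *
plan(.520,-.0045,.0255,185.8)
E
```

```text
t 12.5 pos [0.6456 0.2599 0.0147] rot [ 180.     0.2 -174.3] q1,q6 [22. 16.] open 0.0601
turn az -0.1 then shift [ 0.1517 -0.2504 -0.0108]
```

Emit:
{"method": "servo_tool", "body": {
  "moves": [
    [[0,0,0],[0,0,-0.015],45],
    [[0,0,0],[0,0,-0.035],45],
    [[0,0,0],[0,0,-0.04],45],
    [[0,0,0],[0.0152,-0.025,-0.02],45],
    [[0,0,0],[0.0228,-0.0376,0],45],
    [[0,0,0],[0.0228,-0.0376,0],45],
    [[0,0,0],[0.0228,-0.0376,0],45],
    [[0,0,0],[0.0228,-0.0376,0],45],
    [[0,0,0],[0.0228,-0.0375,0],45],
    [[0,0,0],[0.0225,-0.0375,0],45],
    [[0,0,0],[0,0,0.03],45],
    [[0,0,0],[0,0,0.025],45]
  ]
}}

```text
time: 13.7
ee_pos: [0.5186, -0.0057, 0.0687]
tcp_rot: [-180.0, 0.2, -174.5]
wrist_force: [-0.3, -0.1, -0.8]
opening: 0.0605
grasp_force: 43.6
```

```bash
python3 - <<'E'
from h import *
plan(.520,-.0045,.0285)
E
```

```text
t 13.7 pos [ 0.5186 -0.0057  0.0687] rot [-180.     0.2 -174.5] q1,q6 [-1. -6.] open 0.0605
turn az 0.0 then shift [-0.0015  0.001   0.0402]
```

Emit:
{"method": "servo_tool", "body": {
  "moves": [
    [[0,0,0],[-0.001,0.001,0.015],45],
    [[0,0,0],[0,0,0.015],45],
    [[0,0,0],[0,0,0.006],45],
    [[0,0,0],[0,0,0.003],45],
    [[0,0,0],[0,0,0.0015],45],
    [[0,0,0],[0,0,0.001],45],
    [[0,0,0],[0,0,0],45]
  ]
}}

```text
time: 14.4
ee_pos: [0.5194, -0.0033, 0.0263]
tcp_rot: [-180.0, 0.0, -174.3]
wrist_force: [-0.5, -0.5, -0.1]
opening: 0.0605
grasp_force: 43.6
```

Emit:
{"method": "servo_tool", "body": {
  "moves": [
    [[0,0,0],[0,0,0.001],45],
    [[0,0,0],[0,0,0.001],45],
    [[0,0,0],[0,0,0],45]
  ]
}}

```text
time: 14.7
ee_pos: [0.5195, -0.0033, 0.0257]
tcp_rot: [-180.0, 0.1, -174.3]
wrist_force: [-5.6, 0.9, 12.9]
opening: 0.0602
grasp_force: 45.0
```

Emit:
{"method": "servo_tool", "body": {
  "moves": [
    [[0,0,0],[0,0,-0.001],90],
    [[0,0,0],[0,0,0],90],
    [[0,0,0],[0,0,0],90],
    [[0,0,0],[0,0,-0.015],90],
    [[0,0,0],[0,0,-0.04],95],
    [[0,0,0],[0,0,-0.05],100],
    [[0,0,6.8],[0,0,-0.03],100],
    [[0,0,6.8],[0,0,0],100],
    [[0,0,6.8],[0,0,0],100],
    [[0,0,0],[0.0178,0.0445,0],100],
    [[0,0,0],[0.0178,0.0445,0],100],
    [[0,0,0],[0.0178,0.0445,0],100]
  ]
}}

```text
time: 15.9
ee_pos: [0.5011, 0.1406, 0.161]
tcp_rot: [180.0, 0.1, 165.2]
wrist_force: [0.7, -1.1, 0.0]
opening: 0.0854
grasp_force: 0.0
```

Emit:
{"method": "servo_tool", "body": {
  "moves": [
    [[0,0,0],[0.0178,0.0445,0],100],
    [[0,0,0],[0.0178,0.0445,0],100],
    [[0,0,0],[0.0178,0.0445,0],100],
    [[0,0,0],[0,0,0],100],
    [[0,0,0],[0,0,0],100]
  ]
}}

```text
time: 16.4
ee_pos: [0.4833, 0.2829, 0.1604]
tcp_rot: [-180.0, 0.0, 165.4]
wrist_force: [0.9, 0.1, 0.7]
opening: 0.085
grasp_force: 0.0
```

```bash
cat >> h.py <<'E'
def tops(cam,name):
    im,d=camera(cam); P=cloud(cam,d)
    for r in cut_out(name,cam):
        m=r["mask"]&(d>0); Q=P[m]; top=np.percentile(Q[:,2],90); T=Q[abs(Q[:,2]-top)<.006]
        A=cv2.minAreaRect(T[:,:2].astype(np.float32)*1000); print(cam,name,round(r["score"],2),top.round(4),np.round(A[0]+A[1]+(A[2],),1),m.sum())
    return P
E
python3 - <<'E'
from h import *
tops("wrist","shoe_brush")
P=tops("scene","big_tin"); tops("scene","small_tin"); tops("scene","shoe_brush")
plan(.484,.2823,.013,165.3)
E
```

```text
wrist shoe_brush 0.7 0.0436 [483.9 281.4  44.5 147.1  75. ] 7235
scene big_tin 0.56 0.0447 [518.5  -1.5  58.7  62.4  88.8] 445
scene small_tin 0.77 0.0335 [ 741.4 -153.5   42.3   41.8   78.3] 295
scene small_tin 0.71 0.0335 [ 738.  -334.    44.1   44.9   67.5] 294
scene small_tin 0.52 0.0446 [607.7   7.   43.9  44.9  68. ] 332
scene shoe_brush 0.68 0.0421 [485.7 282.9  44.4 146.7  75.1] 1195
t 16.8 pos [0.484  0.2813 0.16  ] rot [180.    0.  165.2] q1,q6 [30. 45.] open 0.0855
turn az -0.1 then shift [0.0002 0.001  0.147 ]
```

Emit:
{"method": "servo_tool", "body": {
  "moves": [
    [[0,0,0],[0,0,0.04],100],
    [[0,0,0],[0,0,0.045],100],
    [[0,0,0],[0,0,0.035],100],
    [[0,0,0],[0,0,0.016],100],
    [[0,0,0],[0,0,0.008],100],
    [[0,0,0],[0,0,0],100],
    [[0,0,0],[0,0,0],35],
    [[0,0,0],[0,0,0],35],
    [[0,0,0],[0,0,0],35],
    [[0,0,0],[0,0,0],35],
    [[0,0,0],[0,0,0],35],
    [[0,0,0],[0,0,0],35]
  ],
  "force": 50
}}

```text
time: 18.0
ee_pos: [0.4844, 0.2825, 0.0172]
tcp_rot: [179.9, 0.1, 165.3]
wrist_force: [-0.2, -1.4, 5.1]
opening: 0.0445
grasp_force: 52.3
```

```bash
python3 - <<'E'
from h import *
plan(.5688,-.0953,.027,185.8)
E
```

```text
t 18.0 pos [0.4844 0.2825 0.0172] rot [1.799e+02 1.000e-01 1.653e+02] q1,q6 [30. 45.] open 0.0445
turn az -20.5 then shift [-0.0458 -0.3844 -0.0098]
```

Emit:
{"method": "servo_tool", "body": {
  "moves": [
    [[0,0,0],[0,0,-0.015],35],
    [[0,0,0],[0,0,-0.035],35],
    [[0,0,0],[0,0,-0.04],35],
    [[0,0,-6.83],[0,0,-0.02],35],
    [[0,0,-6.83],[0,0,0],35],
    [[0,0,-6.84],[0,0,0],35],
    [[0,0,0],[-0.004,-0.032,0],35],
    [[0,0,0],[-0.0054,-0.044,0],35],
    [[0,0,0],[-0.0054,-0.044,0],35],
    [[0,0,0],[-0.0054,-0.044,0],35],
    [[0,0,0],[-0.0054,-0.044,0],35],
    [[0,0,0],[-0.0054,-0.044,0],35]
  ]
}}

```text
time: 19.2
ee_pos: [0.54, 0.0327, 0.1271]
tcp_rot: [180.0, 0.1, -174.2]
wrist_force: [0.9, 0.2, -1.3]
opening: 0.045
grasp_force: 51.5
```

Emit:
{"method": "servo_tool", "body": {
  "moves": [
    [[0,0,0],[-0.0054,-0.044,0],35],
    [[0,0,0],[-0.0054,-0.044,0],35],
    [[0,0,0],[-0.0054,-0.044,0],35],
    [[0,0,0],[0,0,0.03],35],
    [[0,0,0],[0,0,0.02],35],
    [[0,0,0],[0,0,0],35]
  ]
}}

```text
time: 19.8
ee_pos: [0.5676, -0.0955, 0.0737]
tcp_rot: [179.9, -0.2, -174.3]
wrist_force: [-1.2, 0.6, -0.9]
opening: 0.0452
grasp_force: 51.6
```

```bash
python3 - <<'E'
from h import *
plan(.5688,-.0953,.0305,185.8)
E
```

```text
t 19.8 pos [ 0.5676 -0.0955  0.0737] rot [ 179.9   -0.2 -174.3] q1,q6 [-10. -15.] open 0.0452
turn az -0.1 then shift [-0.0012  0.      0.0432]
```

Emit:
{"method": "servo_tool", "body": {
  "moves": [
    [[0,0,0],[-0.001,0,0.02],35],
    [[0,0,0],[0,0,0.015],35],
    [[0,0,0],[0,0,0.006],35],
    [[0,0,0],[0,0,0.003],35],
    [[0,0,0],[0,0,0.001],35],
    [[0,0,0],[0,0,0.001],35],
    [[0,0,0],[0,0,0],35]
  ]
}}

```text
time: 20.5
ee_pos: [0.5705, -0.0951, 0.0303]
tcp_rot: [-180.0, 0.0, -174.2]
wrist_force: [0.3, -0.4, -0.4]
opening: 0.0455
grasp_force: 51.7
```

Emit:
{"method": "servo_tool", "body": {
  "moves": [
    [[0,0,0],[0,0,0.001],35],
    [[0,0,0],[0,0,0.001],35],
    [[0,0,0],[0,0,0],35]
  ]
}}

```text
time: 20.8
ee_pos: [0.5704, -0.0952, 0.0283]
tcp_rot: [-180.0, 0.0, -174.2]
wrist_force: [-1.6, 0.4, 3.0]
opening: 0.0451
grasp_force: 52.0
```

Emit:
{"method": "servo_tool", "body": {
  "moves": [
    [[0,0,0],[0,0,0],75],
    [[0,0,0],[0,0,0],75],
    [[0,0,0],[0,0,0],75],
    [[0,0,0],[0,0,-0.015],75],
    [[0,0,0],[0,0,-0.04],85],
    [[0,0,0],[0,0,-0.05],100],
    [[0,0,6.575],[0,0,-0.03],100],
    [[0,0,6.575],[0,0,0],100],
    [[0,0,6.575],[0,0,0],100],
    [[0,0,6.575],[0,0,0],100],
    [[0,0,0],[0.0268,0.04,0],100],
    [[0,0,0],[0.0268,0.04,0],100]
  ]
}}

```text
time: 22.0
ee_pos: [0.5479, -0.0013, 0.1638]
tcp_rot: [180.0, 0.0, 159.3]
wrist_force: [0.7, 0.3, 0.2]
opening: 0.0854
grasp_force: 0.0
```

Emit:
{"method": "servo_tool", "body": {
  "moves": [
    [[0,0,0],[0.0268,0.04,0],100],
    [[0,0,0],[0.0268,0.04,0],100],
    [[0,0,0],[0.0268,0.04,0],100],
    [[0,0,0],[0.0268,0.04,0],100],
    [[0,0,0],[0.0268,0.04,0],100],
    [[0,0,0],[0.0268,0.04,0],100],
    [[0,0,0],[0.0268,0.04,0],100],
    [[0,0,0],[0.0268,0.04,0],100],
    [[0,0,0],[0.0268,0.04,0],100],
    [[0,0,0],[0,0,0],100],
    [[0,0,0],[0,0,0],100]
  ]
}}

```text
time: 23.1
ee_pos: [0.4479, 0.4212, 0.1633]
tcp_rot: [-180.0, 0.0, 159.6]
wrist_force: [-0.0, -0.8, -1.1]
opening: 0.0853
grasp_force: 0.0
```

```bash
python3 - <<'E'
from h import *
im,d=save("wrist","w5"); P=cloud("wrist",d)
for r in cut_out("scraper","wrist"):
    m=r["mask"]&(d>0); Q=P[m]
    T=Q[(Q[:,2]>.019)&(Q[:,2]<.03)]; A=cv2.minAreaRect(T[:,:2].astype(np.float32)*1000); B=cv2.minAreaRect(Q[:,:2].astype(np.float32)*1000)
    print(r["score"],np.percentile(Q[:,2],[5,50,95]).round(4),np.round(A[0]+A[1]+(A[2],),1),np.round(B[0]+B[1]+(B[2],),1),m.sum())
for n in ("shoe_brush","big_tin"): tops("scene",n)
plan(.4475,.4198,.012)
E
```

```text
0.58 [0.0044 0.0159 0.0261] [429.4 426.3  30.4  94.5  69.5] [455.2 416.7  61.8 150.1  71. ] 4780
scene shoe_brush 0.77 0.0527 [571.5 -92.9 147.4  44.3   5.1] 953
scene big_tin 0.93 0.0446 [521.   -2.5  59.3  56.7  34.5] 425
t 23.4 pos [0.449  0.4193 0.1633] rot [180.    0.  159.4] q1,q6 [43. 64.] open 0.0857
turn az 0.0 then shift [ 1.600e-03 -1.000e-04  1.513e-01]
```

View pics/w5.png

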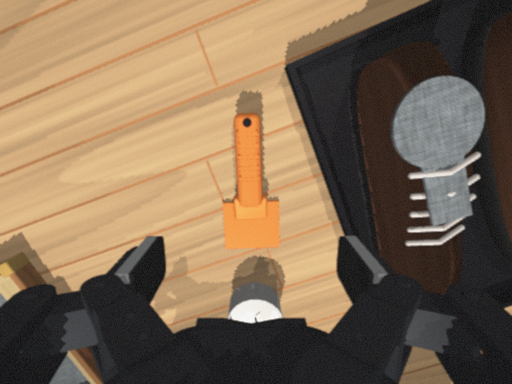

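Wrist view: the scraper's handle runs from (248,118) to (250,215) and its straight blade is at (250,225). The candle is beyond it at (255,310), and the shoe tray is clear on the right. The measured centre is (0.455,0.417) with yaw about -20°.

Emit:
{"method": "servo_tool", "body": {
  "moves": [
    [[0,0,0],[0.001,0,0.04],75],
    [[0,0,0],[0,0,0.045],75],
    [[0,0,0],[0,0,0.04],75],
    [[0,0,0],[0,0,0.018],75],
    [[0,0,0],[0,0,0.0095],75],
    [[0,0,0],[0,0,0],75],
    [[0,0,0],[0,0,0],15],
    [[0,0,0],[0,0,0],15],
    [[0,0,0],[0,0,0],15],
    [[0,0,0],[0,0,0],15],
    [[0,0,0],[0,0,0],15],
    [[0,0,0],[0,0,0],15]
  ],
  "force": 50
}}

```text
time: 24.6
ee_pos: [0.4483, 0.4214, 0.0122]
tcp_rot: [179.8, 0.1, 159.5]
wrist_force: [0.2, -0.0, 6.7]
opening: 0.0248
grasp_force: 50.6
```

Emit:
{"method": "servo_tool", "body": {
  "moves": [
    [[0,0,0],[0,0,0],15],
    [[0,0,0],[0,0,0],15],
    [[0,0,0],[0,0,0],15]
  ]
}}

```text
time: 24.9
ee_pos: [0.4483, 0.4214, 0.0122]
tcp_rot: [179.9, 0.1, 159.5]
wrist_force: [0.4, 0.1, 5.8]
opening: 0.0247
grasp_force: 50.6
```

```bash
python3 - <<'E'
from h import *
a=np.radians(5.7); plan(.5493-.008*np.cos(a),.0943-.008*np.sin(a),.0115+get_obs()["ee_pos"][2],185.7)
E
```

```text
t 24.9 pos [0.4483 0.4214 0.0122] rot [1.799e+02 1.000e-01 1.595e+02] q1,q6 [43. 64.] open 0.0247
turn az -26.2 then shift [-0.06   -0.3355 -0.0115]
```

Emit:
{"method": "servo_tool", "body": {
  "moves": [
    [[0,0,0],[0,0,-0.01],15],
    [[0,0,0],[0,0,-0.025],15],
    [[0,0,0],[0,0,-0.04],15],
    [[0,0,0],[0,0,-0.025],15],
    [[0,0,-6.55],[0,0,0],15],
    [[0,0,-6.55],[0,0,0],15],
    [[0,0,-6.55],[0,0,0],15],
    [[0,0,-6.55],[0,0,0],15],
    [[0,0,0],[-0.006,-0.032,0],15],
    [[0,0,0],[-0.006,-0.034,0],15],
    [[0,0,0],[-0.006,-0.034,0],15],
    [[0,0,0],[-0.006,-0.034,0],15]
  ]
}}

```text
time: 26.1
ee_pos: [0.4848, 0.2886, 0.1112]
tcp_rot: [180.0, 0.0, -174.3]
wrist_force: [0.5, 0.3, -0.6]
opening: 0.0248
grasp_force: 49.7
```

Emit:
{"method": "servo_tool", "body": {
  "moves": [
    [[0,0,0],[-0.006,-0.034,0],15],
    [[0,0,0],[-0.006,-0.034,0],15],
    [[0,0,0],[-0.006,-0.034,0],15],
    [[0,0,0],[-0.006,-0.034,0],15],
    [[0,0,0],[-0.006,-0.034,0],15],
    [[0,0,0],[-0.006,-0.0315,0],15],
    [[0,0,0],[0,0,0.02],15],
    [[0,0,0],[0,0,0.015],15],
    [[0,0,0],[0,0,0],15]
  ]
}}

```text
time: 27.0
ee_pos: [0.539, 0.0927, 0.0733]
tcp_rot: [-180.0, -0.2, -174.3]
wrist_force: [-0.7, 0.2, -0.4]
opening: 0.0245
grasp_force: 49.7
```

```bash
python3 - <<'E'
from h import *
im,d=save("wrist","w6"); P=cloud("wrist",d)
for r in cut_out("scraper","wrist")[:2]:
    m=r["mask"]&(d>0); Q=P[m]; B=cv2.minAreaRect(Q[:,:2].astype(np.float32)*1000); print(round(r["score"],2),np.round(B[0]+B[1]+(B[2],),1),np.percentile(Q[:,2],[5,50,95]).round(3))
for cam in ("scene","side"):
  im,d=save(cam,cam+"6"); P=cloud(cam,d)
  for r in cut_out("scraper",cam)[:2]:
    m=r["mask"]&(d>0); Q=P[m]; B=cv2.minAreaRect(Q[:,:2].astype(np.float32)*1000); print(cam,round(r["score"],2),np.round(B[0]+B[1]+(B[2],),1),np.percentile(Q[:,2],[5,50,95]).round(3))
plan(.5413,.0935,.0265,185.7)
E
```

```text
0.73 [534.9  88.  128.4  43.6  10.5] [0.067 0.087 0.089]
scene 0.79 [566.3  93.3 113.3  69.4   7.6] [0.064 0.068 0.087]
side 0.6 [564.1 135.5 169.  151.4  73.8] [0.066 0.074 0.089]
t 27.3 pos [0.5407 0.0933 0.0762] rot [ 1.800e+02  1.000e-01 -1.743e+02] q1,q6 [10.  4.] open 0.0246
turn az 0.0 then shift [-0.0006  0.0001  0.0497]
```

View pics/side6.png

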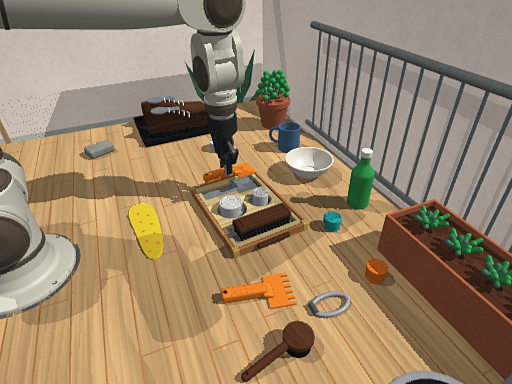

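Side view: the tins and brush are seated in the caddy, with the scraper level in the gripper at (230,172) above its cut-out. I'll lower it now.

Emit:
{"method": "servo_tool", "body": {
  "moves": [
    [[0,0,0],[0,0,0.02],15],
    [[0,0,0],[0,0,0.02],15],
    [[0,0,0],[0,0,0.006],15],
    [[0,0,0],[0,0,0.002],15],
    [[0,0,0],[0,0,0.001],15],
    [[0,0,0],[0,0,0],15]
  ]
}}

```text
time: 27.9
ee_pos: [0.5409, 0.0929, 0.0272]
tcp_rot: [180.0, 0.1, -174.3]
wrist_force: [1.2, -0.7, -0.7]
opening: 0.0246
grasp_force: 49.7
```

Emit:
{"method": "servo_tool", "body": {
  "moves": [
    [[0,0,0],[0,0,0.001],15],
    [[0,0,0],[0,0,0],15],
    [[0,0,0],[0,0,0],15]
  ]
}}

```text
time: 28.2
ee_pos: [0.5405, 0.0927, 0.0256]
tcp_rot: [-180.0, 0.0, -174.3]
wrist_force: [0.3, -0.4, -0.4]
opening: 0.0243
grasp_force: 49.7
```

Emit:
{"method": "servo_tool", "body": {
  "moves": [
    [[0,0,0],[0,0,0.001],15],
    [[0,0,0],[0,0,0.001],15],
    [[0,0,0],[0,0,0],15]
  ]
}}

```text
time: 28.5
ee_pos: [0.5404, 0.0927, 0.0233]
tcp_rot: [180.0, 0.0, -174.3]
wrist_force: [-0.1, 0.2, -0.5]
opening: 0.0245
grasp_force: 49.7
```

Emit:
{"method": "servo_tool", "body": {
  "moves": [
    [[0,0,0],[0,0,0.001],15],
    [[0,0,0],[0,0,0],15]
  ]
}}

```text
time: 28.7
ee_pos: [0.5404, 0.0927, 0.0232]
tcp_rot: [180.0, 0.0, -174.3]
wrist_force: [-2.9, -0.3, 7.3]
opening: 0.0245
grasp_force: 50.6
```

Contact. Release gently, rise and retreat.

Emit:
{"method": "servo_tool", "body": {
  "moves": [
    [[0,0,0],[0,0,0],55],
    [[0,0,0],[0,0,0],55],
    [[0,0,0],[0,0,0],55],
    [[0,0,0],[0,0,-0.015],55],
    [[0,0,0],[0,0,-0.04],55],
    [[0,0,0],[0,0,-0.05],55],
    [[0,0,0],[0,0,-0.05],55],
    [[0,0,0],[0.04,0,0],55],
    [[0,0,0],[0.04,0,0],55],
    [[0,0,0],[0.04,0,0],55],
    [[0,0,0],[0,0,0],55]
  ]
}}

```text
time: 29.8
ee_pos: [0.4177, 0.0805, 0.1792]
tcp_rot: [180.0, 0.1, -174.3]
wrist_force: [0.5, 0.1, 0.8]
opening: 0.0468
grasp_force: 0.0
```

```bash
python3 - <<'E'
from h import *
ims=[]
for cam in ("scene","side"):
  im,d=save(cam,cam+"7"); P=cloud(cam,d); ims.append(im[:,:,::-1].copy())
  for n in ("scraper","shoe_brush","big_tin","small_tin","notched_spreader","dish_brush","candle_tin"):
   for r in cut_out(n,cam)[:3]:
    m=r["mask"]&(d>0); Q=P[m]
    if r["score"]<.4: continue
    Q=Q[Q[:,2]<.06]; top=np.percentile(Q[:,2],92); T=Q[Q[:,2]>top-.007]; B=cv2.minAreaRect(T[:,:2].astype(np.float32)*1000); A=cv2.minAreaRect(Q[:,:2].astype(np.float32)*1000)
    print(cam,n,round(r["score"],2),"top",top.round(4),np.round(B[0]+B[1]+(B[2],),1),"all",np.round(A[0]+A[1],1))
a,b=ims
cv2.imwrite("pics/end.png",np.hstack([cv2.resize(a[150:270,190:350],(400,300)),cv2.resize(b[150:270,170:330],(400,300))]))
print(get_obs()["time"])
E
```

```text
scene scraper 0.91 top 0.0348 [520.1  91.3  94.4  25.7   7.2] all [543.6  92.7 158.1  64.9]
scene shoe_brush 0.68 top 0.0529 [570.1 -93.4 148.9  45.4   5.2] all [ 564.6 -103.   162.3   64.3]
scene big_tin 0.76 top 0.0449 [518.   -1.5  59.9  58.4  11.5] all [518.9  -2.3  60.4  59.4]
scene small_tin 0.77 top 0.0338 [ 736.4 -334.6   46.3   44.2   50.6] all [ 726.9 -349.2   84.1   44.6]
scene small_tin 0.61 top 0.0339 [ 740.1 -152.2   44.3   42.9   10.4] all [ 726.3 -161.3   76.6   43. ]
scene notched_spreader 0.56 top 0.0232 [ 453.7 -267.9   26.2   94.    77.8] all [ 477.6 -276.    90.2  154.2]
scene dish_brush 0.88 top 0.0357 [ 500.2 -414.    71.    54.    44.4] all [ 464.6 -408.    54.1  136. ]
scene candle_tin 0.63 top 0.0323 [599.9 369.7  62.8  60.8  17.8] all [587.4 371.6  87.8  65.1]
side scraper 0.93 top 0.0354 [519.   88.5  93.1  27.2   7.3] all [547.4  93.3 150.3  64.5]
side shoe_brush 0.63 top 0.0533 [569.3 -96.3 148.8  47.1   5.8] all [570.6 -82.4 153.2  87.3]
side big_tin 0.65 top 0.0454 [517.1  -5.4  59.   59.8  25.2] all [517.1  -5.5  59.1  59.8]
side small_tin 0.73 top 0.0342 [ 736.7 -336.4   44.7   43.    82.6] all [ 743.2 -320.6   78.6   44.1]
side small_tin 0.69 top 0.0454 [606.4   3.1  42.6  43.5  29.7] all [606.2   4.1  43.8  47. ]
side small_tin 0.61 top 0.0344 [ 739.4 -156.6   46.9   42.3   89.1] all [ 740.  -153.7   50.    48.5]
side notched_spreader 0.63 top 0.0243 [ 452.4 -271.8   26.3   94.4   80. ] all [ 479.1 -279.5   84.8  149.5]
side dish_brush 0.81 top 0.0365 [ 498.  -419.4   72.6   56.4   44.7] all [ 462.2 -428.3  142.    69.3]
side candle_tin 0.79 top 0.0326 [600.  368.4  66.1  57.7  74.3] all [600.6 368.   66.5  59. ]
30.6
```

View pics/end.png

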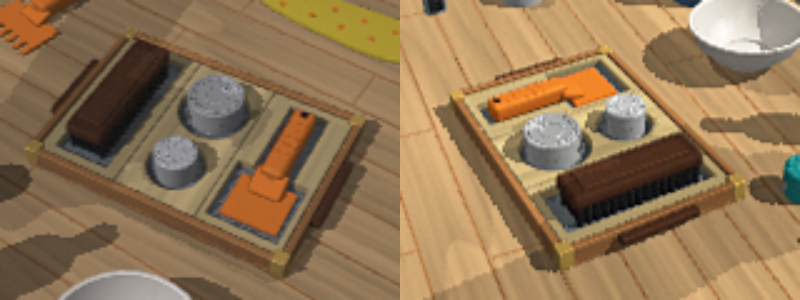

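Both crops show all four items seated flat. Their tops are at 45, 45, 53 and 35 mm, which is 11 mm above each item's own height. The look-alikes have not moved, so I'm handing in.

```bash
python3 -c "from workcell import job_done; print(job_done())"
```

```text
the job is handed in; nothing more can be done
None
```

I packed both tins, the shoe brush and the scraper flat in their own places in the caddy, left the look-alikes untouched, and handed the job in after about 31 s of robot time; no verdict came back.

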